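Refit a pool table's corner pocket

ROBOT

A 6-joint arm with a two-finger parallel gripper is mounted at the origin on the work surface. World frame = base frame: x ahead of the robot, y to its left, z up, the work surface at z = 0. Lengths are in m, angles in rad, forces in N, time in s.
With the tool pointing down it reaches from about 0.35 to 0.775 m from the base axis. Payload 5.5 kg.
Tool frame: the origin (TCP) lies between the finger pads; the fingertips stand 19 mm ahead of it and the grasp point (between the pads) is the TCP; z points along the fingers, y is the line along which they close (so a half turn about z gives the same grasp; the last joint's range is limited). The gripper opens to 85 mm and grips with 20 to 120 N. Pads are 22 mm wide; open, the fingers measure 114 mm over their backs; the gripper's body (76 mm by 85 mm) begins 54 mm behind the grasp point. The pads swing forward as they close: fully open they stand 13 mm farther back than shut.
Start: joints at [1.104, 0.313, 0.046, 1.304, 0, 1.431], TCP at [0.185, 0.545, 0.25] pointing down, gripper open.
Joint ranges: [-2.76, 2.76], [-0.86, 1.69], [-1.03, 1.26], [-2.2, 2.34], [-1.47, 1.5], [-3.14, 3.14]. Speed limits (rad/s): [2.57, 2.57, 3.14, 3.14, 3.14, 3.14].

INTERFACE

Orientations are given as a unit quaternion [w, x, y, z].
In Python, from workcell import env gives the robot as it stands.
- The arm moves only by the tool carry_out, never from a script. Its argument "increments" is a list that holds one entry, the list of rows, each a list of 6 numbers: the shift along the tool's x, y, z each as a share of 50 cm, from -1 to 1, then the turn, a rotation vector about the tool's x, y, z each as a share of 2 pi rad, from -1 to 1. In form: [[[x, y, z, ax, ay, az], ...]]. A call has 1 to 5 rows; each row is the pose to reach, as a shift and turn from the pose commanded when the call began, along the tool's axes at that moment, turning the shorter way round; what a row does not reach only later rows make up. A row lasts 1/8 s, in which the tool goes at most 62.5 mm and 10.7 degrees, less where a joint would pass 70% of its speed; a pose out of reach is approached as far as the arm can. A call with a number of a shift or a turn outside -1 to 1 is refused whole. A call with a gripper value outside its range is refused whole. "jaw" is the closure, from 0 (fully open) to 1 (shut), set as the call begins (left out, the last holds). The fingers move at their own pace and stop on an object; "squeeze" is the grip in N (left out, the last holds). Time passes only in rows, so rows that repeat a pose let the fingers close. It gives the time, the measured TCP pose, the force, the opening and the grip force at its end, in the units of the state.
- env.get_state(): the state, without advancing time (a new reading comes with each control period).
- env.read_camera(name): name is "scene" or "top"; returns a dict with "frame" (400x640x3 uint8, blue, green, red), "z_map" (400x640 float32, m along the optical axis (not along the pixel's ray), 0 where there is no reading), "intrinsics" (3x3 intrinsics, pixels), "k1" (the pictures are not rectified: a ray, as slopes to the right and down, at radius r is drawn at 1 + k1 r^2 times it, then the intrinsics apply), "R" (3x3) and "t" (3): a world point X has camera coordinates R X + t. Camera axes: x right, y down, z forward; pixel columns grow to the right and rows downward; lengths in m; the calibration is good to about 2 mm. A picture is of the moment at which its call begins.
- env.hand_in(): hands the job in; it is judged then, once.
Trained networks look in the newest picture that a camera, given by its name, has taken for a name from the list of things; names that differ only in an ending like _2 or _b are one class to them, and where a whole thing is asked for, a point or a joint stands for the part that bears it (a point fixed in the world has none). Each returns a list of dicts, best first, with "score" (0 to 1); they miss things now and then, are a little off and sometimes report something else, mostly with a low value. They report only what shows in the picture. A call takes as long as a camera call. They do not tell look-alikes from the thing itself.
- env.find_in(camera, name): "position" ([x, y, z] in m, in world coordinates, good to about 4 mm: the middle of the surface that is visible of it).
The state is a dict: "clock": time; "joint_pos": joint angles; "qvel": joint speeds; "tau": joint torques, N m; "tcp_pos": TCP position; "orientation": TCP orientation; "wrist_force": force on the tool from outside, world axes, zero at the start; "ft_torque": the same for the moment, N m; "finger_gap": finger opening in m; "grip_force": force on a finger pad.
Only numpy, scipy, OpenCV 4.12 (cv2) and the standard library are available. Lean on these libraries where they do the work, as an engineer would, in place of code of your own. Each camera call takes 0.05 s, during which the arm holds its last target. There are 200 camera calls.

TASK

Refit the open corner pocket of the pool table: first take the black pocket liner from the work table, lower it over the two studs of the open corner until its flange lies flush on the seat, and let go of it. Then bring the metal corner casting over the spirit level and the rails and hold it horizontal about a centimetre above the tips of those studs, each arm's hole straight above its stud, touching neither table nor liner, so that I can slip shim washers onto the studs before it goes down. Finish while still holding it there, and leave the spirit level, the chalk and the ball where they are.

Things in the scene. Friction and masses are not known exactly. Their poses are not given: they have to be found in the camera images.
- pool_table: Fixed pool table, oak rails, teal cloth; sizes in mm. Origin: on the axis of its open corner pocket, at the height of the seat (a ledge 19 above the work table). x, y run along the two rails, z up; outside of the corner is -x -y. Seat: quarter ring, radius 66-82, plus ledges 62 long along both rails to the rail ends (60 from the axis, tops 36 above the seat). Cloth 9 below the seat.
- stud_x (a point): Tip of the upright steel stud on the ledge beside the rail along the table's x; at (35, -83, 30) in the table's frame. Stud 8 thick, 30 high above the seat, the top 6 tapering to a 3 nose. The pocket hole and the air outside the quarter ring are empty, so fingers can reach 40 below the seat on both sides of it.
- stud_y (a point): Tip of the other, equal stud, on the ledge beside the rail along the table's y; at (-83, 35, 30) in the table's frame.
- liner: Black plastic pocket liner, C-shaped from above, about 0.22 kg: flange 8 thick on a skirt 30 high, standing on the skirt. Origin: axis of its curve, foot of the skirt; flange from z 30 to 38. Web: quarter ring on the -x -y side, inner radius 56 (skirt and flange), outer 95 (flange only); straight arms reach 52 along x and y. When fitted its x, y point as the table's, origin 30 below the table's.
- liner_web (a point): Middle of the liner's web, mid flange: (-53.4, -53.4, 34) in its frame. Grip here from above, across the web along the frame's diagonal x = y, one finger inside the C: 39 thick there, with flat faces.
- liner_hole_x (a point): Centre of the 13 mm through hole in the liner's arm along x, at the flange's underside: (35, -83, 30) in the liner's frame. It goes over stud_x.
- liner_hole_y (a point): Centre of the 13 mm through hole in the liner's arm along y, at the flange's underside: (-83, 35, 30) in the liner's frame. It goes over stud_y.
- casting: Bare aluminium corner casting, C-shaped from above, about 0.55 kg, 28 deep, flat above and below, lying right way up. Origin: axis of its curve, at the underside. Web: quarter ring on the -x -y side, inner radius 60, outer 105; straight arms reach 56 along x and y. When lined up its x, y point as the table's and its origin is on the table's pocket axis.
- casting_web (a point): Middle of the casting's web, mid depth: (-58.3, -58.3, 14) in its frame. Grip here from above, across the web along the frame's diagonal x = y, one finger inside the C: 45 thick there, with flat faces.
- casting_hole_x (a point): Centre of the 13 mm through hole in the casting's arm along x, at the underside: (35, -83, 0) in the casting's frame. It belongs over stud_x.
- casting_hole_y (a point): Centre of the 13 mm through hole in the casting's arm along y, at the underside: (-83, 35, 0) in the casting's frame. It belongs over stud_y.
- level: Grey spirit level, 300 x 24 x 50 high, standing on edge on the work table between the parts and the pool table; long side along its x, origin under its centre. Leave it where it is.
- chalk: Cube of cue chalk, 22 mm, on top of the rail that runs along the table's x; origin under its centre. Leave it where it is.
- ball_center (a point): Centre of a pool ball, 57 mm across, lying on the cloth near the open pocket. Leave it where it is.
Mind the look-alikes: they are no part of the job. Several things have the shape of the casting; the one meant has the colours described above.

How it is judged:
By the outcome, as a careful person would: the job done as asked, in the order asked, and still so for the second after the job is handed in, while the arm keeps its last pose, push and grip.
It also fails if it takes over 61 s, if anything falls off the work surface, if the arm or the gripper's body presses on something with over 40 N, if the wrist force passes 120 N, or if a joint passes its speed limit or range.

## Working session

There is one attempt and no reset: what is moved stays moved. The work goes in short steps, Python scripts to look and compute and a tool call to move; the robot and the scene stay as the last step left them, time stands still between calls to the robot, and variables do not carry over. Pictures are saved under pics/ and viewed, at most 10 in all, crops included, and the job is handed in when it is done.

Besides the shell and the picture viewer there is one more tool, called after "Request:" as a command line: name --argument value ..., lists and objects as JSON in quotes. carry_out: Moves the arm, as the interface text tells. Its arguments: {"type":"object","properties":{"increments":{"type":"array","items":{"type":"array","items":{"type":"array","items":{"type":"number","minimum":-1,"maximum":1}}}},"jaw":{"type":"number"},"squeeze":{"type":"number"}},"required":["increments"]}

```bash
mkdir -p pics
cat > h.py <<'E'
import numpy as np, cv2
from workcell import env
from scipy.spatial.transform import Rotation as Rn
def cam(n): return env.read_camera(n)
def cloud(c):
    h,w=c["z_map"].shape; u,v=np.meshgrid(np.arange(w),np.arange(h))
    K=np.array(c["intrinsics"]); pts=np.stack([u.ravel(),v.ravel()],1).astype(np.float64)[:,None]
    n=cv2.undistortPoints(pts,K,np.array([c["k1"],0,0,0,0.]))[:,0].reshape(h,w,2)
    z=c["z_map"]; P=np.dstack([n*z[...,None],z]); R=np.array(c["R"]);t=np.array(c["t"])
    return (P-t)@R
def proj(c,X):
    R=np.array(c["R"]);t=np.array(c["t"])
    return cv2.projectPoints(np.atleast_2d(X).astype(float),cv2.Rodrigues(R)[0],t,np.array(c["intrinsics"]),np.array([c["k1"],0,0,0,0.]))[0][:,0]
def ray(c,uv,z):
    K=np.array(c["intrinsics"]);n=cv2.undistortPoints(np.array(uv,float).reshape(-1,1,2),K,np.array([c["k1"],0,0,0,0.]))[:,0]
    R=np.array(c["R"]);t=np.array(c["t"]); d=np.c_[n,np.ones(len(n))]@R; o=-R.T@t
    return o+d*((z-o[2])/d[:,2])[:,None]
E
python3 - <<'E'
from h import *
for n in("scene","top"):
    c=cam(n); cv2.imwrite(f"pics/{n}0.png",c["frame"]); np.savez(f"{n}0.npz",**c)
    print(n,np.round(-np.array(c["R"]).T@np.array(c["t"]),3),c["k1"],np.array(c["intrinsics"])[0])
    for k in["pool_table","stud_x","stud_y","liner","liner_web","liner_hole_x","liner_hole_y","casting","casting_web","casting_hole_x","casting_hole_y","level","chalk","ball_center"]:
        for d in env.find_in(n,k)[:4]: print(k,round(d["score"],2),np.round(d["position"],3),np.round(proj(c,d["position"])[0]))
print(env.get_state())
E
```

```text
scene [0.835 0.412 0.988] 0.02755128913647043 [383.04248291   0.         322.68849414]
pool_table 0.86 [0.554 0.337 0.049] [395. 339.]
stud_x 0.72 [0.56  0.337 0.054] [393. 340.]
stud_y 0.72 [0.56  0.337 0.054] [393. 340.]
liner 0.75 [ 0.487 -0.373  0.036] [261. 147.]
liner_web 0.96 [ 0.486 -0.375  0.042] [261. 145.]
liner_hole_x 0.67 [ 0.487 -0.376  0.038] [261. 146.]
liner_hole_x 0.2 [ 0.428 -0.142  0.029] [318. 186.]
liner_hole_y 0.67 [ 0.487 -0.376  0.038] [261. 146.]
liner_hole_y 0.2 [ 0.428 -0.142  0.029] [318. 186.]
casting 0.85 [ 0.53  -0.606  0.027] [216. 113.]
casting 0.83 [ 0.428 -0.148  0.029] [317. 185.]
casting 0.7 [ 0.28  -0.359  0.028] [315. 124.]
casting_web 0.89 [ 0.428 -0.147  0.028] [317. 185.]
casting_web 0.81 [ 0.281 -0.356  0.029] [315. 125.]
casting_web 0.68 [ 0.527 -0.61   0.03 ] [216. 112.]
casting_hole_x 0.76 [ 0.278 -0.351  0.029] [317. 125.]
casting_hole_x 0.74 [ 0.43  -0.145  0.027] [317. 186.]
casting_hole_x 0.64 [ 0.527 -0.61   0.025] [216. 113.]
casting_hole_x 0.46 [ 0.485 -0.378  0.042] [261. 145.]
casting_hole_y 0.76 [ 0.278 -0.351  0.029] [317. 125
[... 1664 characters left out ...]
joint_pos': array([1.10435374e+00, 3.13238669e-01, 4.61068330e-02, 1.30361761e+00,
       2.42971394e-05, 1.43117927e+00]), 'qvel': array([ 1.14697696e-03,  1.37549857e-03, -9.22622022e-04,  3.43412995e-05,
        1.56777872e-03, -2.07089440e-03]), 'tau': array([ 2.02535512e-04, -4.80459094e+01,  2.98810691e+01,  1.78751616e-04,
       -1.36039762e-04,  2.31695128e-05]), 'tcp_pos': array([0.18462538, 0.5445919 , 0.25030396]), 'orientation': array([-4.59950555e-06,  1.62686447e-01,  9.86677819e-01,  2.59996168e-05]), 'wrist_force': array([-0.42719314,  0.34934048,  0.44143819]), 'ft_torque': array([-0.02512255, -0.04802187, -0.0124521 ]), 'grip_force': 0.0, 'finger_gap': 0.08557497911622938}
```

View pics/scene0.png

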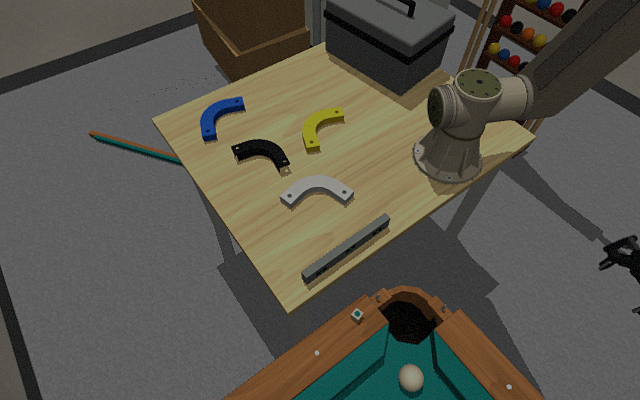

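View pics/top0.png

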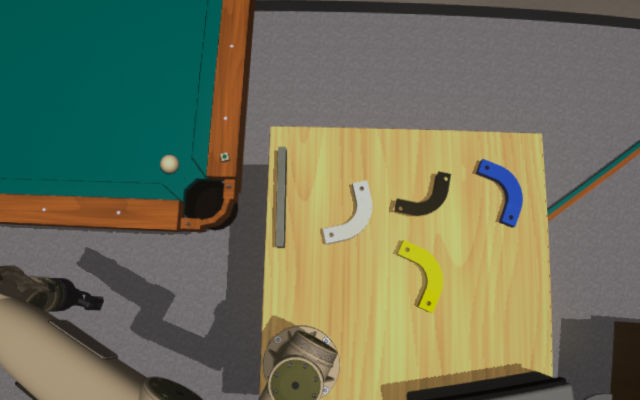

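```bash
cat >> h.py <<'E'
def cshape(ri,ro,L):
    a=np.linspace(np.pi,1.5*np.pi,25); o=np.c_[np.cos(a),np.sin(a)]
    return np.vstack([[[-ro,L]],o*ro,[[L,-ro],[L,-ri]],o[::-1]*ri,[[-ri,L]]])/1000
PR={"casting":[(cshape(60,105,56),0,.028)],"liner":[(cshape(56,95,52),.030,.038),(cshape(56,66,52),0,.030)]}
def sil(c,k,p,box,S=4):
    x,y,th,z0=p; m=np.zeros((int((box[3]-box[1])*S),int((box[2]-box[0])*S)),np.uint8)
    R=np.array([[np.cos(th),-np.sin(th)],[np.sin(th),np.cos(th)]])
    for C,a,b in PR[k]:
        W=C@R.T+[x,y]
        f=lambda z:np.round(((proj(c,np.c_[W,np.full(len(W),z+z0)])-box[:2]+.5)*S-.5)*16).astype(np.int32)
        t,l=f(b),f(a)
        for q in(t,l): cv2.fillPoly(m,[q],255,shift=4)
        for i in range(len(t)): 
            j=(i+1)%len(t); cv2.fillPoly(m,[np.array([t[i],t[j],l[j],l[i]])],255,shift=4)
    return cv2.resize(m,None,fx=1/S,fy=1/S,interpolation=cv2.INTER_AREA)/255.
E
cat > fit.py <<'E'
from h import *
from scipy.optimize import minimize
def segm(c,k,box):
    f=c["frame"][box[1]:box[3],box[0]:box[2]]; g=cv2.cvtColor(f,cv2.COLOR_BGR2HSV).astype(float)
    if k=="liner": return np.clip((70-g[...,2])/40,0,1)
    return np.clip((70-g[...,1])/40,0,1)
def fit(cs,k,p0,boxes):
    M=[segm(c,k,b) for c,b in zip(cs,boxes)]
    cost=lambda p:sum(((sil(c,k,[*p,0],b)-m)**2).sum() for c,b,m in zip(cs,boxes,M))
    best=None
    r=minimize(cost,p0,method="Nelder-Mead",options=dict(initial_simplex=np.array(p0)+np.array([[0,0,0],[.02,0,0],[0,.02,0],[0,0,.3]]),xatol=1e-5,fatol=1e-3))
    return r.x,r.fun,[m.sum() for m in M]
E
python3 - <<'E'
from fit import *
cs=[dict(np.load(f"{n}0.npz")) for n in("scene","top")]
B={"liner":[(222,128,300,183),(385,162,460,225)],"casting":[(270,165,365,218),(314,172,378,252)]}
P={"liner":(.53,-.33,0),"casting":(.475,-.1,0)}
for k in B:
    for sel in([0],[1],[0,1]):
        r=min((fit([cs[i] for i in sel],k,(P[k][0],P[k][1],t),[B[k][i] for i in sel]) for t in(-.4,0,.4)),key=lambda r:r[1])
        print(k,sel,np.round(r[0],4),round(r[1],1),r[2])
im=np.hstack([cv2.resize(c["frame"][y:y+70,x:x+100],None,fx=4,fy=4,interpolation=cv2.INTER_CUBIC) for c,(x,y) in zip(cs,[(355,270),(155,165)])])
cv2.imwrite("pics/pk.png",np.clip(im*1.6,0,255).astype(np.uint8))
E
```

```text
liner [0] [ 0.5341 -0.3334 -0.204 ] 76.3 [np.float64(889.725)]
liner [1] [ 0.5363 -0.3319 -0.2318] 311.4 [np.float64(503.975)]
liner [0, 1] [ 0.5339 -0.3331 -0.1989] 395.4 [np.float64(889.725), np.float64(503.975)]
casting [0] [ 0.4644 -0.0947  0.2338] 20.8 [np.float64(1299.0)]
casting [1] [ 0.4674 -0.0948  0.22  ] 44.6 [np.float64(1212.0500000000002)]
casting [0, 1] [ 0.4656 -0.0939  0.2284] 89.7 [np.float64(1299.0), np.float64(1212.0500000000002)]
```

View pics/pk.png

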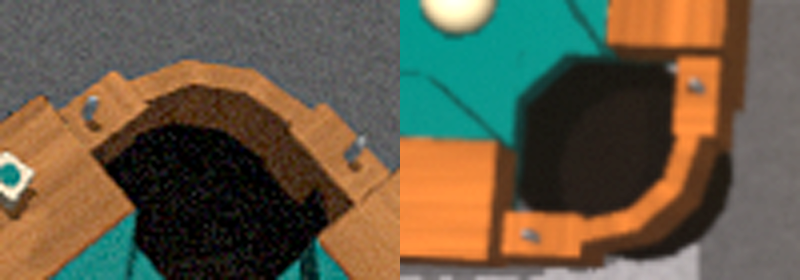

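```bash
cat > studs.py <<'E'
from fit import *
def studpos(cs,seeds,show=True):
    out=[]
    for c,ss in zip(cs,seeds):
        for (u,v) in ss:
            f=c["frame"][v-5:v+6,u-5:u+6].astype(float)
            # blueness relative to red: grey steel vs orange wood
            g=f[...,0]/np.maximum(f[...,2],1); w=np.clip(g-.55,0,None)*(f.max(2)>60)
            if show: print(np.round(g*100).astype(int)); print(f.max(2).astype(int))
E
python3 - <<'E'
from studs import *
cs=[dict(np.load(f"{n}0.npz")) for n in("scene","top")]
studpos(cs,[[(378,296),(444,307)],[(228,186),(187,224)]])
for c in cs:
    P=cloud(c); print(np.round(P[186 if c is cs[1] else 296,224:232 if c is cs[1] else 0],3))
r=ray(cs[0],[[379,295],[445.5,305]],.046); print(r, ray(cs[1],[[228.5,186],[187.5,223.5]],.046))
E
```

```text
[[109  98 100 115  92  39  36  38  37  36  42]
 [104 109 119  72  41  36  36  41  35  33  38]
 [115 129  75  39  28  32  33  39  35  40  40]
 [ 70  39  30  32 101 102  57  35  40  43  40]
 [ 39  36  26  59 105 130  59  35  36  37  40]
 [ 38  36  41  82 113 122  60  36  39  43  35]
 [ 39  35  54 106 116  95  43  37  33  41  39]
 [ 41  41  57  98 123  52  35  41  37  43  37]
 [ 38  35  57  96 140  49  32  39  39  37  38]
 [ 38  37  38  45  39  35  37  35  34  37  38]
 [ 36  39  36  40  35  24  17  27  36  40  36]]
[[ 62  64  61  55  66 119 133 124 115 112 119]
 [ 54  59  64  80 117 127 125 128 119 112 116]
 [ 60  63  80 112 121 117 115 121 124 120 115]
 [ 82 112 118 103  98 115 122 122 125 122 115]
 [113 117 110  90  78  82  87 111 123 124 122]
 [116 115 106  65  59  67  87 113 119 119 124]
 [112 116  84  51  59  56 102 118 114 120 120]
 [121 118  81  56  65  88 110 116 114 121 115]
 [111 118  99  60  66 102 114 112 114 113 118]
 [110 120 123  85  67  69 104 115 110 116 116]
 [111 111 121  88  60  62  59  94 112 111 113]]
[[ 39  37  40  55  95 110  98 102 102 102 103]
 [ 38  37  41  33
[... 2443 characters left out ...]
122 109 118 132 138 141 143]
 [157 152 150 131 104  88  85 104 130 141 143]
 [156 152 150 125  96  82  75  90 125 139 144]
 [156 151 152 148 138 122 103  99 126 141 144]
 [156 151 154 157 153 144 136 131 136 141 143]
 [152 147 150 153 151 146 141 138 137 141 141]
 [111 109 110 115 120 123 120 118 117 120 121]
 [ 64  63  65  67  69  73  71  71  71  71  72]]
[]
[[ 0.524  0.254 -0.009]
 [ 0.518  0.245  0.02 ]
 [ 0.519  0.243  0.015]
 [ 0.518  0.239  0.019]
 [ 0.513  0.231  0.043]
 [ 0.513  0.228  0.044]
 [ 0.517  0.229  0.024]
 [ 0.52   0.228  0.011]]
[[0.51184973 0.23360047 0.046     ]
 [0.39520683 0.35138409 0.046     ]] [[0.51262322 0.22882089 0.046     ]
 [0.39691551 0.34496588 0.046     ]]
```

```bash
cat > studs.py <<'E'
from fit import *
a=np.linspace(0,2*np.pi,24,endpoint=False); circ=np.c_[np.cos(a),np.sin(a)]
def studsil(c,x,y,box,S=4):
    m=np.zeros(((box[3]-box[1])*S,(box[2]-box[0])*S),np.uint8); f=[]
    for r,z in((.004,.019),(.004,.043),(.0015,.049)):
        f.append(((proj(c,np.c_[circ*r+[x,y],np.full(24,z)])-box[:2]+.5)*S-.5)*16)
    for p,q in((0,1),(1,2)):
        cv2.fillConvexPoly(m,cv2.convexHull(np.round(np.vstack([f[p],f[q]])).astype(np.int32)),255,shift=4)
    return cv2.resize(m,None,fx=1/S,fy=1/S,interpolation=cv2.INTER_AREA)/255.
def obs(c,u,v,lo,hi):
    f=c["frame"][v-5:v+6,u-5:u+6].astype(float); g=f[...,0]/np.maximum(f[...,2],1)
    return np.clip((g-lo)/(hi-lo),0,1)
E
python3 - <<'E'
from studs import *
cs=[dict(np.load(f"{n}0.npz")) for n in("scene","top")]
V=[np.ones((11,11)) for _ in range(4)]
V[0][:3]=0; V[0][3,:2]=0; V[2][:,:2]=0
V[1][:5,5:]=0;V[1][:2]=0;V[1][5:8,7:]=0
Q=[]
items=[(0,378,296,'x'),(0,444,307,'y'),(1,228,186,'x'),(1,187,224,'y')]
O=[obs(cs[i],u,v,.36 if i==0 else .26,1.0 if i==0 else .85) for i,u,v,_ in items]
def cost1(k,x,y,blur):
    i,u,v,_=items[k]; s=studsil(cs[i],x,y,(u-5,v-5,u+6,v+6)); s=cv2.GaussianBlur(s,(0,0),blur)
    return (V[k]*(s-O[k])**2).sum()
bl=[.4,.4,.7,.7]
for k in range(4):
    p0=(.512,.231) if items[k][3]=='x' else (.396,.348)
    r=min((minimize(lambda p:cost1(k,*p,bl[k]),np.array(p0)+d,method="Nelder-Mead",options=dict(initial_simplex=np.array(p0)+np.array(d)+[[0,0],[.004,0],[0,.004]],xatol=1e-5)) for d in((0,0),(.003,-.003),(-.003,.003))),key=lambda r:r.fun)
    print(items[k],np.round(r.x,4),round(r.fun,2),O[k].sum()); Q.append(r.x)
for a_,b_ in((0,1),(2,3)):
    d=Q[a_]-Q[b_]; th=np.arctan2(d[1],d[0])+np.pi/4; m=(Q[a_]+Q[b_])/2
    R=np.array([[np.cos(th),-np.sin(th)],[np.sin(th),np.cos(th)]])
    print("len",np.linalg.norm(d),"th",th,"origin",m-R@[-.024,-.024])
# top rail end check etc: depth of rail top
for c in cs:
    P=cloud(c); s=(abs(P[...,0]-.62)<.03)&(abs(P[...,1]-.22)<.02); print("rail z",np.median(P[s][:,2]))
    s=(abs(P[...,0]-.42)<.02)&(abs(P[...,1]+.12)<.6)&(abs(P[...,1]+.3)<.05); print("bench z",np.median(P[s][:,2]))
E
```

```text
(0, 378, 296, 'x') [0.5134 0.2307] 1.02 30.49627327198317
(0, 444, 307, 'y') [0.3962 0.3508] 0.74 50.858217974973506
(1, 228, 186, 'x') [0.5157 0.2312] 0.29 14.246372123934052
(1, 187, 224, 'y') [0.3988 0.3505] 0.63 11.30875364614161
len 0.16789321325951725 th -0.01213893927344556 origin [0.47908224 0.31445696]
len 0.16700141330661322 th -0.010317447395062684 origin [0.48146861 0.31461619]
rail z 0.05587004380731435
bench z 0.00019776483609173704
rail z 0.0500256185727995
bench z 0.0007353531735246479
```

```bash
cat > plan.py <<'E'
import sys; from h import *
def plan(x,y,z,psi):
    s=env.get_state(); q=s["orientation"]; R=Rn.from_quat([q[1],q[2],q[3],q[0]])
    yv=np.array([np.cos(psi),np.sin(psi),0]); zv=np.array([0,0,-1.]); T=Rn.from_matrix(np.c_[np.cross(yv,zv),yv,zv])
    d=R.inv().apply(np.array([x,y,z])-s["tcp_pos"])/.5; w=(R.inv()*T).as_rotvec()/(2*np.pi)
    print("t",round(s["clock"],2),"tcp",np.round(s["tcp_pos"],4),"row",np.round(d,4),np.round(w,4),"dist",round(np.linalg.norm(d)*.5,3),"gap",round(s["finger_gap"],4),"grip",round(s["grip_force"],1),"F",np.round(s["wrist_force"],1))
if __name__=="__main__": 
    a=[float(v) for v in sys.argv[1:]]; plan(a[0],a[1],a[2],np.radians(a[3]))
E
python3 plan.py .48 .15 .2 50
```

```text
t 1.5 tcp [0.1846 0.5446 0.2503] row [-0.8128 -0.5578  0.1006] [ 0.     -0.      0.0591] dist 0.495 gap 0.0856 grip 0.0 F [-0.4  0.3  0.4]
```

Request:
carry_out --increments '[[[-0.81,-0.56,0.1,0,0,0.06],[-0.81,-0.56,0.1,0,0,0.06],[-0.81,-0.56,0.1,0,0,0.06],[-0.81,-0.56,0.1,0,0,0.06],[-0.81,-0.56,0.1,0,0,0.06]]]' --jaw 0

```text
clock: 2.12
tcp_pos: [0.3711, 0.2935, 0.2189]
orientation: [0.0, 0.344, 0.939, 0.0]
wrist_force: [0.6, 0.1, 0.1]
finger_gap: 0.0855
grip_force: 0.0
```

```bash
python3 plan.py .52 -.17 .17 40; python3 plan.py .472 -.374 .13 33
```

```text
t 2.12 tcp [0.3711 0.2935 0.2189] row [-0.8267 -0.5145  0.0974] [0.0002 0.     0.0269] dist 0.489 gap 0.0855 grip 0.0 F [0.6 0.1 0.1]
t 2.12 tcp [0.3711 0.2935 0.2189] row [-1.0174 -0.8879  0.177 ] [0.0002 0.     0.0464] dist 0.681 gap 0.0855 grip 0.0 F [0.6 0.1 0.1]
```

Request:
carry_out --increments '[[[-0.82,-0.51,0.1,0,0,0.046],[-0.82,-0.51,0.1,0,0,0.046],[-0.82,-0.51,0.1,0,0,0.046],[-0.82,-0.51,0.1,0,0,0.046],[-0.82,-0.51,0.1,0,0,0.046]]]'

```text
clock: 2.75
tcp_pos: [0.4656, -0.0029, 0.1867]
orientation: [0.001, 0.476, 0.879, 0.0]
wrist_force: [1.5, 0.2, 0.6]
finger_gap: 0.0852
grip_force: 0.0
```

```bash
python3 plan.py .472 -.374 .11 33
```

```text
t 2.75 tcp [ 0.4656 -0.0029  0.1867] row [-0.6285 -0.3948  0.1533] [0.0002 0.0001 0.0003] dist 0.379 gap 0.0852 grip 0.0 F [1.5 0.2 0.6]
```

Request:
carry_out --increments '[[[-0.628,-0.395,0.14,0,0,0],[-0.628,-0.395,0.14,0,0,0],[-0.628,-0.395,0.14,0,0,0],[-0.628,-0.395,0.14,0,0,0],[-0.628,-0.395,0.14,0,0,0]]]'

```text
clock: 3.38
tcp_pos: [0.47, -0.3102, 0.1284]
orientation: [0.0, 0.476, 0.879, 0.0]
wrist_force: [1.3, 0.7, 0.1]
finger_gap: 0.0856
grip_force: 0.0
```

```bash
python3 plan.py .472 -.374 .11 33
```

```text
t 3.38 tcp [ 0.47   -0.3102  0.1284] row [-0.1091 -0.0664  0.0368] [0.0001 0.0001 0.0003] dist 0.066 gap 0.0856 grip 0.0 F [1.3 0.7 0.1]
```

Request:
carry_out --increments '[[[-0.109,-0.066,0.037,0,0,0],[-0.109,-0.066,0.037,0,0,0],[-0.109,-0.066,0.037,0,0,0],[-0.109,-0.066,0.12,0,0,0],[-0.109,-0.066,0.188,0,0,0]]]'

```text
clock: 4.0
tcp_pos: [0.4729, -0.3698, 0.0348]
orientation: [0.001, 0.475, 0.88, 0.0]
wrist_force: [0.1, 0.1, 0.3]
finger_gap: 0.0855
grip_force: 0.0
```

Run:
```python
from plan import *
plan(.472,-.374,.034,np.radians(33))
im=[]
for n,(x,y,w,h) in(("scene",(210,90,100,90)),("top",(385,150,100,90))):
    c=cam(n); im.append(cv2.resize(c["frame"][y:y+h,x:x+w],None,fx=4,fy=4,interpolation=cv2.INTER_CUBIC))
cv2.imwrite("pics/g1.png",np.hstack(im))
```

```text
t 4.0 tcp [ 0.4729 -0.3698  0.0348] row [-0.0061 -0.0061  0.0016] [0.0001 0.0001 0.0007] dist 0.004 gap 0.0855 grip 0.0 F [0.1 0.1 0.3]
```

View pics/g1.png

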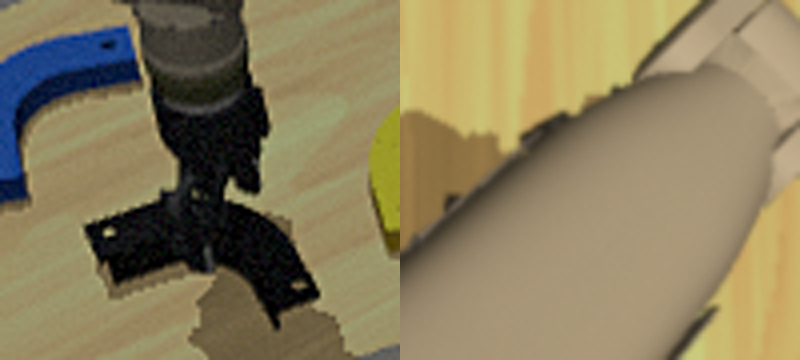

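The picture shows the gripper straddling the liner web (scene crop about 200,230), blue part untouched; top view is blocked by the arm. Closing.

Request:
carry_out --increments '[[[0,0,0,0,0,0],[0,0,0,0,0,0],[0,0,0,0,0,0],[0,0,0,0,0,0],[0,0,0,0,0,0]]]' --jaw 1 --squeeze 45

```text
clock: 4.72
tcp_pos: [0.4731, -0.3724, 0.0367]
orientation: [0.001, 0.476, 0.879, -0.0]
wrist_force: [-1.6, -0.0, 6.4]
finger_gap: 0.038
grip_force: 44.6
```

Request:
carry_out --increments '[[[0,0,-0.03,0,0,0],[0,0,-0.06,0,0,0],[0,0,-0.12,0,0,0],[0,0,-0.2,0,0,0],[0,0,-0.26,0,0,0]]]'

```text
clock: 5.35
tcp_pos: [0.4726, -0.372, 0.1674]
orientation: [0.001, 0.476, 0.879, -0.0]
wrist_force: [0.4, -0.3, -2.1]
finger_gap: 0.0382
grip_force: 46.1
```

```bash
python3 plan.py .57 -.06 .165 40; python3 plan.py .426 .262 .165 44.4
```

```text
t 5.35 tcp [ 0.4726 -0.372   0.1674] row [0.4163 0.504  0.0042] [ 0.0001  0.0004 -0.0191] dist 0.327 gap 0.0382 grip 46.1 F [ 0.4 -0.3 -2.1]
t 5.35 tcp [ 0.4726 -0.372   0.1674] row [1.113  0.6146 0.0028] [ 0.0001  0.0004 -0.0314] dist 0.636 gap 0.0382 grip 46.1 F [ 0.4 -0.3 -2.1]
```

Request:
carry_out --increments '[[[0.97,0.535,0,0,0,-0.0314],[0.97,0.535,0,0,0,-0.0314],[0.97,0.535,0,0,0,-0.0314],[0.97,0.535,0,0,0,-0.0314],[0.97,0.535,0,0,0,-0.0314]]]'

```text
clock: 5.98
tcp_pos: [0.449, -0.0583, 0.1658]
orientation: [0.001, 0.388, 0.922, 0.0]
wrist_force: [1.2, -0.2, -2.6]
finger_gap: 0.0382
grip_force: 46.0
```

```bash
python3 plan.py .426 .262 .165 44.4
```

```text
t 5.97 tcp [ 0.449  -0.0583  0.1658] row [0.49   0.4151 0.0014] [ 0.0002  0.0003 -0.    ] dist 0.321 gap 0.0382 grip 46.0 F [ 1.2 -0.2 -2.6]
```

Request:
carry_out --increments '[[[0.49,0.415,0,0,0,0],[0.49,0.415,0,0,0,0],[0.49,0.415,0,0,0,0],[0.49,0.415,0,0,0,0],[0.49,0.415,0,0,0,0]]]'

```text
clock: 6.6
tcp_pos: [0.4264, 0.2539, 0.166]
orientation: [0.001, 0.387, 0.922, 0.001]
wrist_force: [1.7, -0.1, -2.0]
finger_gap: 0.038
grip_force: 46.1
```

```bash
python3 plan.py .426 .262 .1 44.4
```

```text
t 6.6 tcp [0.4264 0.2539 0.166 ] row [0.0123 0.0106 0.132 ] [0.0003 0.0002 0.0001] dist 0.067 gap 0.038 grip 46.1 F [ 1.7 -0.1 -2. ]
```

Request:
carry_out --increments '[[[0.012,0.011,0.13,0,0,0],[0.012,0.011,0.13,0,0,0],[0.012,0.011,0.13,0,0,0],[0.012,0.011,0.13,0,0,0]]]'

```text
clock: 7.1
tcp_pos: [0.4281, 0.2596, 0.1019]
orientation: [0.001, 0.388, 0.922, 0.001]
wrist_force: [0.5, -0.0, -2.0]
finger_gap: 0.0379
grip_force: 46.7
```

Run:
```python
from plan import *
plan(.426,.262,.1,np.radians(44.4))
im=[]
for n,(x,y,w,h) in(("scene",(350,220,120,110)),("top",(140,140,120,110))):
    c=cam(n); np.savez(n+"1.npz",**c); im.append(cv2.resize(c["frame"][y:y+h,x:x+w],None,fx=3.3,fy=3.3,interpolation=cv2.INTER_CUBIC))
cv2.imwrite("pics/h1.png",np.clip(np.hstack(im)*1.5,0,255).astype(np.uint8))
```

```text
t 7.1 tcp [0.4281 0.2596 0.1019] row [0.0063 0.0003 0.0038] [ 0.0006  0.0002 -0.0002] dist 0.004 gap 0.0379 grip 46.7 F [ 0.5 -0.  -2. ]
```

View pics/h1.png

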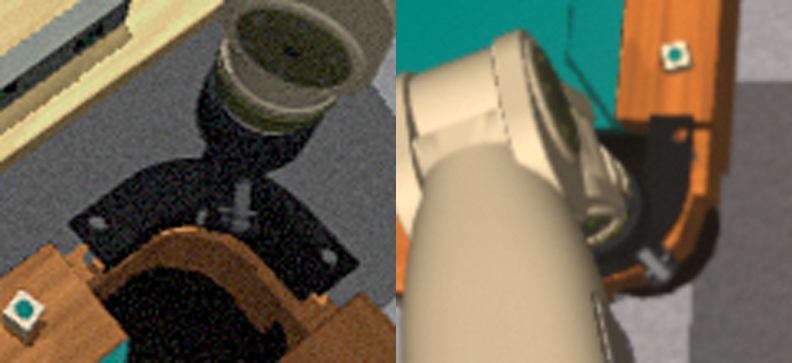

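The picture shows the liner held level above the corner, scene holes near (379,288) and (449,298), top hole_x near (226,181).

```bash
cat > holes.py <<'E'
from h import *
def blob(c,u,v,r,mode,show=False):
    f=c["frame"].astype(float)[v-r:v+r+1,u-r:u+r+1]
    g=f.max(2) if mode=="bright" else -f.max(2) if mode=="dark" else mode(f)
    lo,hi=np.percentile(g,40),g.max(); w=np.clip((g-lo)/(hi-lo)-.35,0,1)
    n,l=cv2.connectedComponents((w>0).astype(np.uint8)); yy,xx=np.mgrid[-r:r+1,-r:r+1]
    d=np.where(l>0,np.hypot(xx,yy),99); k=l.flat[d.argmin()]; w=w*(l==k)
    if show: print(np.round(g).astype(int))
    return np.array([u+(w*xx).sum()/w.sum(),v+(w*yy).sum()/w.sum()]),w.sum()
E
python3 - <<'E'
from holes import *
s=dict(np.load("scene1.npz")); t=dict(np.load("top1.npz")); z=.0992
for n,c,u,v,r in(("Sx",s,379,288,4),("Sy",s,449,298,4),("Tx",t,226,181,4)):
    b,w=blob(c,u,v,r,"bright",True); print(n,np.round(b,2),round(w,2),np.round(ray(c,b,z),4))
E
```

```text
[[27 21 15  3  6 13 24 11 23]
 [ 4  7 24 36 27 31  5 22 22]
 [15 24 56 76 74 67 40 12 19]
 [20 12 61 65 66 68 48  8  8]
 [ 9 29 34 57 65 70 64 43 25]
 [30 11 26 30 31 41 29 20 10]
 [21  6 24 22 16 23 17  6 20]
 [14 24 26 20 15 14 15 19 13]
 [20 22 30 31 16 25 26 26  0]]
Sx [379.03 286.97] 5.85 [[0.5167 0.2287 0.0992]]
[[ 9 12 10  0 18 15  7  2 27]
 [10 19 32 32 43  0  8 17 10]
 [ 1 17 38 67 64 59 26  0  9]
 [ 4  5 28 65 66 66 55 13  0]
 [13  3 23 59 66 68 64 16  3]
 [11 18 10 23 45 44 46  8 16]
 [ 7 22 16  2  4 31 25  6  8]
 [20 15 12 10  7 26 10 17 11]
 [19  0 10 13 17 21 17  3  5]]
Sy [449.34 297.2 ] 7.4 [[0.3987 0.3472 0.0992]]
[[ 26  27  27  27  28  28  27  27  42]
 [ 27  27  27  34  40  37  29  27  40]
 [ 26  28  42  62  80  76  45  37  74]
 [ 26  30  59  85 110 103  53  47 103]
 [ 26  36  64  86 102  89  43  47 106]
 [ 27  35  52  67  74  59  32  46 105]
 [ 26  27  32  39  38  31  28  44 101]
 [ 26  27  26  28  27  26  29  50 102]
 [ 26  27  27  26  26  26  28  49  97]]
Tx [226.02 180.39] 3.93 [[0.5179 0.2261 0.0992]]
```

Request:
carry_out --increments '[[[0,0,0,0,0,0.001],[0,0,0,0,0,0.001],[0,0,0.04,0,0,0.001],[0,0,0.04,0,0,0.001],[0,0,0.04,0,0,0.001]]]'

```text
clock: 7.82
tcp_pos: [0.4263, 0.2599, 0.0799]
orientation: [-0.0, 0.39, 0.921, 0.0]
wrist_force: [-0.6, 0.1, -1.5]
finger_gap: 0.0379
grip_force: 46.7
```

```bash
cat > m.py <<'E'
from holes import *; from plan import plan
plan(.426,.262,.08,np.radians(44.4)); s=cam("scene"); t=cam("top"); st=env.get_state(); p=st["tcp_pos"]
z=p[2]-.0027
R=np.array([[1,.0115],[-.0115,1]])
g={"S":(np.array([.5134,.2307]),np.array([.3962,.3508])),"T":(np.array([.5157,.2312]),np.array([.3988,.3505]))}
off={"x":np.array([.035,-.083])-[-.0534,-.0534],"y":np.array([-.083,.035])-[-.0534,-.0534]}
for n,c,k in(("S",s,"x"),("S",s,"y"),("T",t,"x")):
    stud=g[n][k=="y"]; X=[*stud,z]; u=np.round(proj(c,X)[0]).astype(int)
    b,w=blob(c,u[0],u[1],5,"bright"); q=ray(c,b,z)[0]; print(n,k,u,np.round(b,1),round(w,1),np.round(q,4),"need mm",np.round((stud-q[:2])*1e3,1))
E
python3 m.py
```

```text
t 7.83 tcp [0.4263 0.2599 0.0799] row [ 0.0034  0.0025 -0.0002] [-0.     -0.     -0.0009] dist 0.002 gap 0.0379 grip 46.7 F [-0.6  0.1 -1.5]
S x [379 290] [379.2 290.6] 2.2 [0.5149 0.2315 0.0775] need mm [-1.5 -0.8]
S y [449 301] [447.3 300.1] 6.7 [0.3975 0.3477 0.0775] need mm [-1.3  3.1]
T x [226 183] [226.8 182.7] 2.2 [0.5159 0.2278 0.0775] need mm [-0.2  3.4]
```

Request:
carry_out --increments '[[[0.005,0.002,0,0,0,0],[0.005,0.002,0,0,0,0],[0.005,0.002,0.036,0,0,0],[0.005,0.002,0.036,0,0,0],[0.005,0.002,0.036,0,0,0]]]'

```text
clock: 8.55
tcp_pos: [0.4253, 0.2624, 0.0619]
orientation: [0.0, 0.39, 0.921, 0.0]
wrist_force: [0.5, 0.2, -2.6]
finger_gap: 0.038
grip_force: 46.7
```

Run:
```python
from plan import *
plan(.4253,.2625,.0257,np.radians(44.2))
im=[]
for n,(x,y,w,h) in(("scene",(360,260,110,70)),("top",(190,160,60,70))):
    c=cam(n); np.savez(n+"2.npz",**c); im.append(cv2.resize(c["frame"][y:y+h,x:x+w],None,fx=4.7,fy=4.7,interpolation=cv2.INTER_CUBIC))
cv2.imwrite("pics/h2.png",np.clip(np.hstack(im)*1.7,0,255).astype(np.uint8))
```

```text
t 8.55 tcp [0.4253 0.2624 0.0619] row [0.0001 0.0001 0.0725] [ 0.     -0.     -0.0004] dist 0.036 gap 0.038 grip 46.7 F [ 0.5  0.2 -2.6]
```

View pics/h2.png

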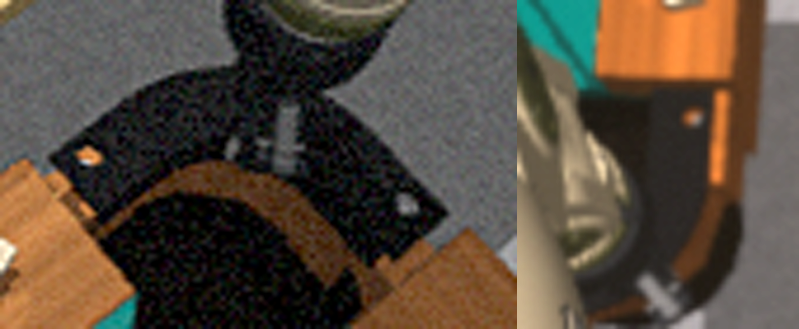

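The picture shows wood/stud visible through hole_x (scene ~379,293) and something grey through hole_y (~446,303); aligned roughly. Checking numerically.

Run:
```python
from holes import *
s=dict(np.load("scene2.npz")); t=dict(np.load("top2.npz")); z=.0592
g={"Sx":(.5134,.2307),"Sy":(.3962,.3508),"Tx":(.5157,.2312)}
for n,c,u,v in(("Sx",s,379,293),("Sy",s,446,303),("Tx",t,228,185)):
    print(n,"stud tip px",np.round(proj(c,[*g[n],.049])[0],1),"hole should be",np.round(proj(c,[*g[n],z])[0],1))
    f=c["frame"][v-4:v+5,u-5:u+6].astype(int); print(f.max(2))
    b,w=blob(c,u,v,4,"bright"); q=ray(c,b,z)[0]; print(np.round(b,1),round(w,1),"need mm",np.round((np.array(g[n])-q[:2])*1e3,1))
```

```text
Sx stud tip px [377.9 294. ] hole should be [378.5 292.6]
[[ 58  36  22  18   3  23  22  11  21  27  27]
 [ 23  17   6   9   0   0  17  14  22  24  29]
 [ 12  14  16  29 101  68   0  16   8  20  21]
 [ 20  28  71 125 130 136  99  36   8  18  21]
 [ 25  11  54 116 126 123 139  85  16  17  24]
 [ 17  18  24  85 120 132 119  63  25  20  10]
 [ 23  14  21   4  32  43  20  18  17  25  25]
 [ 29   4  21  21  25  24  13  15  23  11  29]
 [ 28  15  19  19  22  27  23  10  15  19  23]]
[378.6 292.8] 6.7 need mm [-0.1 -0.6]
Sy stud tip px [445.4 304.7] hole should be [446.5 303.3]
[[26 30 20  1 31 14 25  0 26 51 61]
 [ 5 12 10 16  1  7  0 23 13 22 54]
 [ 5 18  4 28 53 45 29  0  4 17 33]
 [15  9 11 44 61 64 46 27 14  3 13]
 [ 5  0 10 29 71 65 65 56  2  0  3]
 [13  6  9 32 74 85 64 68 17 18  9]
 [31  0 18 12 42 48 38 30 18  9 24]
 [ 0 15  7 11 12  1 11 11  5 17 13]
 [11 14  7 21 18 15  6 13  7 14  8]]
[446.1 303.2] 4.7 need mm [-0.6  0.9]
Tx stud tip px [227.6 184.8] hole should be [226.9 184. ]
[[ 27  26  26  26  27  26  28  29  48 110 140]
 [ 27  26  27  32  36  36  30  27  47 108 137]
 [ 26  26  35  54  66  61  46  31  51 107 132]
 [ 26  28  56  90 101  87  56  33  58 110 131]
 [ 26  31  61  96 104  84  48  32  61 113 134]
 [ 28  29  43  62  67  55  34  32  69 116 133]
 [ 27  27  29  34  34  31  28  34  76 120 132]
 [ 26  26  26  27  28  27  27  32  76 118 129]
 [ 27  27  27  26  27  27  27  34  79 119 125]]
[226.9 184.5] 2.2 need mm [1.5 0.1]
```

Within a millimetre in both cameras. Lowering.

Request:
carry_out --increments '[[[0,0,0.02,0,0,0],[0,0,0.035,0,0,0],[0,0,0.05,0,0,0],[0,0,0.055,0,0,0],[0,0,0.055,0,0,0]]]'

```text
clock: 9.28
tcp_pos: [0.425, 0.2623, 0.0338]
orientation: [-0.0, 0.39, 0.921, -0.0]
wrist_force: [-0.4, 0.4, -2.1]
finger_gap: 0.038
grip_force: 46.7
```

```bash
python3 plan.py .4253 .2625 .0257 44
```

```text
t 9.28 tcp [0.425  0.2623 0.0338] row [-0.0001  0.0007  0.0162] [-0.0001 -0.      0.0002] dist 0.008 gap 0.038 grip 46.7 F [-0.4  0.4 -2.1]
```

Request:
carry_out --increments '[[[0,0,0.006,0,0,0],[0,0,0.01,0,0,0],[0,0,0.014,0,0,0],[0,0,0.017,0,0,0],[0,0,0.017,0,0,0]]]'

```text
clock: 9.9
tcp_pos: [0.4252, 0.2624, 0.0257]
orientation: [0.0, 0.39, 0.921, 0.0]
wrist_force: [-0.5, -0.2, -1.6]
finger_gap: 0.0382
grip_force: 46.9
```

Request:
carry_out --increments '[[[0,0,0.002,0,0,0],[0,0,0.004,0,0,0],[0,0,0.005,0,0,0],[0,0,0.005,0,0,0]]]'

```text
clock: 10.4
tcp_pos: [0.4253, 0.2624, 0.0254]
orientation: [0.001, 0.39, 0.921, 0.0]
wrist_force: [-7.4, -4.0, 20.7]
finger_gap: 0.0382
grip_force: 49.4
```

Request:
carry_out --increments '[[[0,0,-0.003,0,0,0],[0,0,-0.003,0,0,0]]]'

```text
clock: 10.65
tcp_pos: [0.4254, 0.2624, 0.0255]
orientation: [0.0, 0.39, 0.921, 0.0]
wrist_force: [-4.4, -1.8, 9.5]
finger_gap: 0.0381
grip_force: 48.3
```

Request:
carry_out --increments '[[[0,0,0,0,0,0],[0,0,0,0,0,0],[0,0,0,0,0,0],[0,0,0,0,0,0],[0,0,0,0,0,0]]]' --jaw 0

```text
clock: 11.28
tcp_pos: [0.4252, 0.2624, 0.0245]
orientation: [-0.0, 0.39, 0.921, 0.0]
wrist_force: [-0.2, -0.5, 0.1]
finger_gap: 0.0857
grip_force: 0.0
```

Request:
carry_out --increments '[[[0,0,-0.04,0,0,0],[0,0,-0.1,0,0,0],[0,0,-0.2,0,0,0],[0,0,-0.28,0,0,0],[0,0,-0.28,0,0,0]]]'

```text
clock: 11.9
tcp_pos: [0.4275, 0.2633, 0.168]
orientation: [0.002, 0.39, 0.921, 0.003]
wrist_force: [-0.1, 0.1, -0.3]
finger_gap: 0.0857
grip_force: 0.0
```

```bash
python3 plan.py .422 -.1646 .16 58
```

```text
t 11.9 tcp [0.4275 0.2633 0.168 ] row [-0.6073 -0.6032  0.0136] [ 0.001   0.0005 -0.0387] dist 0.428 gap 0.0857 grip 0.0 F [-0.1  0.1 -0.3]
```

Request:
carry_out --increments '[[[-0.607,-0.603,0,0,0,-0.0387],[-0.607,-0.603,0,0,0,-0.0387],[-0.607,-0.603,0,0,0,-0.0387],[-0.607,-0.603,0,0,0,-0.0387],[-0.607,-0.603,0,0,0,-0.0387]]]'

```text
clock: 12.52
tcp_pos: [0.4205, -0.0448, 0.1636]
orientation: [-0.0, 0.276, 0.961, 0.0]
wrist_force: [1.1, 0.4, -0.6]
finger_gap: 0.0855
grip_force: 0.0
```

Run:
```python
from plan import *
plan(.422,-.1646,.1,np.radians(58))
im=[]
for n,(x,y,w,h) in(("scene",(360,260,110,70)),("top",(165,160,60,70))):
    c=cam(n); np.savez(n+"3.npz",**c); im.append(cv2.resize(c["frame"][y:y+h,x:x+w],None,fx=4.7,fy=4.7,interpolation=cv2.INTER_CUBIC))
    P=cloud(c); R=np.array([[1,-.0115],[.0115,1]]); o=np.array([.479 if n=="scene" else .4815,.3145]); L=(P[...,:2]-o)@R
    r=np.hypot(L[...,0],L[...,1]); ang=np.degrees(np.arctan2(-L[...,1],-L[...,0]))
    for a in(5,25,45,65,85):
        s=(r>.068)&(r<.088)&(abs(ang-a)<10)&(P[...,2]>-.02); print(n,a,s.sum(),np.round(np.median(P[s][:,2]),4))
cv2.imwrite("pics/l1.png",np.clip(np.hstack(im)*1.7,0,255).astype(np.uint8))
```

```text
t 12.53 tcp [ 0.4205 -0.0448  0.1636] row [-0.1296 -0.2016  0.1271] [-0.     -0.0002  0.    ] dist 0.136 gap 0.0855 grip 0.0 F [ 1.1  0.4 -0.6]
scene 5 79 0.0275
scene 25 72 0.0279
scene 45 78 0.0277
scene 65 76 0.0272
scene 85 77 0.0277
top 5 60 0.0278
top 25 59 0.0263
top 45 58 0.0265
top 65 57 0.0278
top 85 61 0.0274
```

View pics/l1.png

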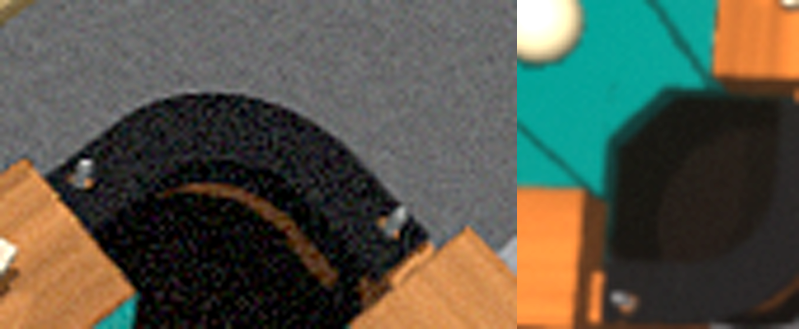

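The picture shows the liner flat on the seat (z ≈ 0.027 all round) with both studs standing through its holes. Now the casting.

Request:
carry_out --increments '[[[-0.13,-0.202,0.1,0,0,0],[-0.13,-0.202,0.1,0,0,0],[-0.13,-0.202,0.1,0,0,0],[-0.13,-0.202,0.12,0,0,0],[-0.13,-0.202,0.12,0,0,0]]]'

```text
clock: 13.25
tcp_pos: [0.4222, -0.1613, 0.1036]
orientation: [-0.001, 0.275, 0.961, 0.001]
wrist_force: [0.6, -0.1, 0.4]
finger_gap: 0.0857
grip_force: 0.0
```

```bash
python3 plan.py .4222 -.1646 .023 58
```

```text
t 13.25 tcp [ 0.4222 -0.1613  0.1036] row [-0.0039 -0.0056  0.1612] [ 0.0001 -0.0004  0.0003] dist 0.081 gap 0.0857 grip 0.0 F [ 0.6 -0.1  0.4]
```

Request:
carry_out --increments '[[[0,0,0,0,0,0],[0,0,0.08,0,0,0],[0,0,0.12,0,0,0],[0,0,0.15,0,0,0],[0,0,0.15,0,0,0]]]'

```text
clock: 13.88
tcp_pos: [0.4225, -0.162, 0.0292]
orientation: [-0.001, 0.275, 0.961, 0.0]
wrist_force: [0.1, 0.1, 0.3]
finger_gap: 0.0855
grip_force: 0.0
```

```bash
python3 plan.py .4222 -.1646 .023 58
```

```text
t 13.88 tcp [ 0.4225 -0.162   0.0292] row [-0.0022 -0.0047  0.0123] [ 0.     -0.0003  0.0002] dist 0.007 gap 0.0855 grip 0.0 F [0.1 0.1 0.3]
```

Request:
carry_out --increments '[[[-0.002,-0.005,0.012,0,0,0],[-0.002,-0.005,0.012,0,0,0],[-0.002,-0.005,0.012,0,0,0]]]'

```text
clock: 14.25
tcp_pos: [0.4228, -0.166, 0.024]
orientation: [0.0, 0.276, 0.961, -0.0]
wrist_force: [-0.9, -0.9, -0.7]
finger_gap: 0.0855
grip_force: 0.0
```

Request:
carry_out --increments '[[[0,0,0,0,0,0],[0,0,0,0,0,0],[0,0,0,0,0,0],[0,0,0,0,0,0],[0,0,0,0,0,0]]]' --jaw 1 --squeeze 80

```text
clock: 14.88
tcp_pos: [0.4231, -0.1656, 0.0243]
orientation: [0.001, 0.276, 0.961, 0.001]
wrist_force: [-0.1, 3.1, 5.5]
finger_gap: 0.0433
grip_force: 82.7
```

Request:
carry_out --increments '[[[0,0,-0.02,0,0,0],[0,0,-0.06,0,0,0],[0,0,-0.12,0,0,0],[0,0,-0.2,0,0,0],[0,0,-0.28,0,0,0]]]'

```text
clock: 15.5
tcp_pos: [0.4213, -0.1654, 0.1643]
orientation: [-0.001, 0.276, 0.961, 0.0]
wrist_force: [1.3, -1.2, -5.0]
finger_gap: 0.0436
grip_force: 82.9
```

```bash
python3 plan.py .4214 .2568 .15 44.3
```

```text
t 15.5 tcp [ 0.4213 -0.1654  0.1643] row [0.4475 0.716  0.0293] [-0.0001 -0.0004  0.038 ] dist 0.422 gap 0.0436 grip 82.9 F [ 1.3 -1.2 -5. ]
```

Request:
carry_out --increments '[[[0.4475,0.716,0,0,0,0.038],[0.4475,0.716,0,0,0,0.038],[0.4475,0.716,0,0,0,0.038],[0.4475,0.716,0,0,0,0.038],[0.4475,0.716,0,0,0,0.038]]]'

```text
clock: 16.12
tcp_pos: [0.4215, 0.1406, 0.1634]
orientation: [-0.0, 0.388, 0.921, -0.001]
wrist_force: [1.7, 0.3, -5.8]
finger_gap: 0.0432
grip_force: 83.1
```

```bash
python3 plan.py .4214 .2568 .15 44.3
```

```text
t 16.12 tcp [0.4215 0.1406 0.1634] row [0.1665 0.1621 0.0267] [-0.0002 -0.     -0.    ] dist 0.117 gap 0.0432 grip 83.1 F [ 1.7  0.3 -5.8]
```

Request:
carry_out --increments '[[[0.1665,0.162,0.03,0,0,0],[0.1665,0.162,0.03,0,0,0],[0.1665,0.162,0.06,0,0,0],[0.1665,0.162,0.06,0,0,0],[0.1665,0.162,0.06,0,0,0]]]'

```text
clock: 16.75
tcp_pos: [0.4222, 0.2539, 0.1335]
orientation: [-0.0, 0.389, 0.921, -0.001]
wrist_force: [-0.3, -0.4, -5.7]
finger_gap: 0.0437
grip_force: 83.7
```

Request:
carry_out --increments '[[[0,0,0.03,0,0,0],[0,0,0.03,0,0,0],[0,0,0.03,0,0,0]]]'

```text
clock: 17.12
tcp_pos: [0.4224, 0.2547, 0.1185]
orientation: [-0.0, 0.389, 0.921, -0.0]
wrist_force: [-0.5, 0.2, -5.9]
finger_gap: 0.0436
grip_force: 83.8
```

Run:
```python
from plan import *
plan(.4214,.2568,.0833,np.radians(44.3))
im=[]
for n,(x,y,w,h) in(("scene",(350,240,120,90)),("top",(160,150,100,90))):
    c=cam(n); np.savez(n+"4.npz",**c); im.append(cv2.resize(c["frame"][y:y+h,x:x+w],None,fx=3.6,fy=3.6,interpolation=cv2.INTER_CUBIC))
cv2.imwrite("pics/c1.png",np.clip(np.hstack(im)*1.3,0,255).astype(np.uint8))
```

```text
t 17.12 tcp [0.4224 0.2547 0.1185] row [0.0045 0.0015 0.0705] [-0.0001 -0.     -0.0001] dist 0.035 gap 0.0436 grip 83.8 F [-0.5  0.2 -5.9]
```

View pics/c1.png

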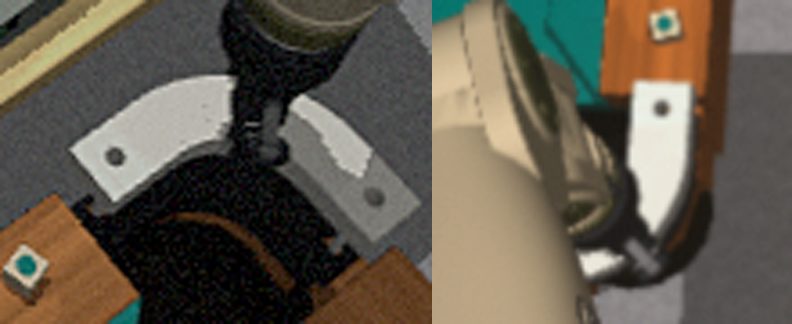

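The picture shows the casting held above the corner; holes at scene (382,283), (453,294) and top (224,180).

```bash
cat > mc.py <<'E'
from holes import *
g={"Sx":(.5134,.2307),"Sy":(.3962,.3508),"Tx":(.5157,.2312)}
def meas(s,t,zt,show=False):
    Q={}
    for n,c in(("Sx",s),("Sy",s),("Tx",t)):
        u=np.round(proj(c,[*g[n],zt])[0]).astype(int)
        b,w=blob(c,u[0],u[1],5,"dark",show); q=ray(c,b,zt)[0]; Q[n]=q
        print(n,u,np.round(b,1),round(w,1),np.round(q,4),"need mm",np.round((np.array(g[n])-q[:2])*1e3,1))
    d=(Q["Sx"]-Q["Sy"])[:2]; print("len",np.linalg.norm(d),"th",np.arctan2(d[1],d[0])+np.pi/4)
    for n,c in(("S",s),("T",t)):
        P=cloud(c); m=(abs(P[...,2]-zt)<.012)&(P[...,0]>.35)&(P[...,0]<.56)&(P[...,1]>.19)&(P[...,1]<.4)
        f=c["frame"]; m&=(f.max(2)>60)&((f.max(2).astype(int)-f.min(2))<40); X=P[m]; A=np.c_[X[:,:2]-[.42,.26],np.ones(len(X))]
        k=np.linalg.lstsq(A,X[:,2],rcond=None)[0]; print(n,"plane",np.round(k,4),len(X))
E
python3 - <<'E'
from mc import *
meas(dict(np.load("scene4.npz")),dict(np.load("top4.npz")),.1222,True)
E
```

```text
[[-146 -145 -147 -147 -148 -149 -148 -148 -145 -145 -143]
 [-148 -144 -147 -147 -152 -153 -149 -147 -146 -146 -143]
 [-149 -150 -149 -132 -137 -144 -152 -152 -147 -143 -142]
 [-150 -151 -142 -101  -63  -66 -103 -139 -148 -147 -143]
 [-148 -150  -96  -52  -57  -59  -45 -127 -152 -151 -149]
 [-145 -146  -95  -57  -63  -65  -52  -74 -138 -152 -150]
 [-146 -155 -110  -64  -60  -56  -42  -95 -144 -152 -150]
 [-146 -148 -146  -96  -51  -48  -52 -124 -148 -147 -150]
 [-146 -148 -149 -159 -143 -125 -152 -150 -151 -147 -149]
 [-146 -147 -145 -149 -152 -155 -148 -150 -149 -148 -147]
 [-153 -150 -147 -146 -147 -149 -146 -148 -147 -146 -148]]
Sx [382 283] [381.7 283.2] 9.9 [0.5137 0.2301 0.1222] need mm [-0.3  0.6]
[[-111 -105  -90  -93  -95  -99  -92  -90  -92  -95  -96]
 [ -91  -90  -95  -93  -94  -95  -92  -95  -93  -98  -92]
 [ -95  -96  -91  -95  -91  -95  -95  -97  -97  -93  -97]
 [ -97  -96  -80  -74  -68  -76  -81  -97  -94  -96  -94]
 [ -92  -92  -68  -67  -64  -61  -63  -82 -100  -96 -101]
 [ -97  -89  -67  -61  -65  -56  -49  -66  -95  -95  -91]
 [ -92  -90  -75  -60  -59  -57  -46  -
[... 459 characters left out ...]
-182 -180 -178 -180 -181 -183 -182 -182]
 [-184 -184 -183 -178 -165 -154 -155 -168 -180 -183 -183]
 [-184 -184 -181 -163 -126 -102 -103 -139 -173 -182 -183]
 [-183 -183 -176 -143  -88  -72  -74 -111 -158 -180 -182]
 [-182 -183 -175 -139  -83  -66  -66 -105 -156 -179 -182]
 [-184 -184 -178 -152 -104  -74  -78 -127 -167 -182 -184]
 [-184 -184 -182 -173 -153 -137 -139 -163 -181 -184 -185]
 [-185 -184 -184 -183 -181 -180 -179 -182 -184 -183 -184]
 [-183 -182 -182 -182 -183 -183 -183 -183 -183 -182 -181]]
Tx [223 179] [223.3 179.7] 6.5 [0.5147 0.229  0.1222] need mm [1.  2.2]
len 0.16800732182473996 th -0.017456002365094703
S plane [-0.0085 -0.0056  0.1229] 1584
T plane [0.0045 0.0122 0.1222] 595
```

Request:
carry_out --increments '[[[0,0,0.03,0,0,0],[0,0,0.05,0,0,0],[0,0,0.066,0,0,0],[0,0,0.066,0,0,0],[0,0,0.066,0,0,0]]]'

```text
clock: 17.85
tcp_pos: [0.4226, 0.2553, 0.0857]
orientation: [0.0, 0.388, 0.922, 0.0]
wrist_force: [-0.6, -0.5, -5.2]
finger_gap: 0.0434
grip_force: 83.6
```

Run:
```python
from mc import *; from plan import plan
plan(.4214,.2568,.0833,np.radians(44.3))
p=env.get_state()["tcp_pos"]; s=cam("scene"); t=cam("top"); np.savez("scene5.npz",**s); np.savez("top5.npz",**t)
meas(s,t,p[2]+.0037)
```

```text
t 17.85 tcp [0.4226 0.2553 0.0857] row [0.0039 0.0004 0.0048] [ 0. -0.  0.] dist 0.003 gap 0.0434 grip 83.6 F [-0.6 -0.5 -5.2]
Sx [380 288] [380.  288.4] 7.4 [0.5138 0.2309 0.0894] need mm [-0.4 -0.2]
Sy [450 299] [450.  299.7] 7.0 [0.3971 0.3516 0.0894] need mm [-0.9 -0.8]
Tx [225 182] [225.5 182.2] 5.8 [0.5147 0.2293 0.0894] need mm [1.  1.9]
len 0.16788001900102942 th -0.01699639513880502
S plane [-0.0061 -0.0011  0.0901] 1489
T plane [-0.0001  0.0098  0.0896] 555
```

Request:
carry_out --increments '[[[0.001,0,0.005,0,0,0],[0.001,0,0.005,0,0,0],[0.001,0,0.005,0,0,0],[0.001,0,0.005,0,0,0],[0.001,0,0.005,0,0,0]]]'

```text
clock: 18.58
tcp_pos: [0.4222, 0.2555, 0.0832]
orientation: [0.0, 0.388, 0.922, 0.0]
wrist_force: [0.3, 0.6, -6.2]
finger_gap: 0.0433
grip_force: 83.7
```

Run:
```python
from mc import *; from plan import plan
plan(.4214,.2568,.0833,np.radians(44.3))
p=env.get_state()["tcp_pos"]; s=cam("scene"); t=cam("top"); meas(s,t,p[2]+.0037)
im=[cv2.resize(c["frame"][y:y+h,x:x+w],None,fx=2.2,fy=2.2) for c,(x,y,w,h) in((s,(300,180,180,200)),(t,(140,140,160,200)))]
cv2.imwrite("pics/f.png",np.hstack(im))
```

```text
t 18.57 tcp [0.4222 0.2555 0.0832] row [ 0.0029  0.0007 -0.0003] [0. 0. 0.] dist 0.002 gap 0.0433 grip 83.7 F [ 0.3  0.6 -6.2]
Sx [380 289] [380.  288.9] 9.4 [0.5137 0.2314 0.0869] need mm [-0.3 -0.7]
Sy [450 300] [449.9 300.1] 5.8 [0.3969 0.352  0.0869] need mm [-0.7 -1.2]
Tx [225 182] [225.6 182.6] 5.5 [0.514  0.2294 0.0869] need mm [1.7 1.8]
len 0.16788769948014218 th -0.01622505780610317
S plane [-0.0071 -0.0049  0.0875] 1488
T plane [0.0085 0.017  0.0864] 548
```

View pics/f.png

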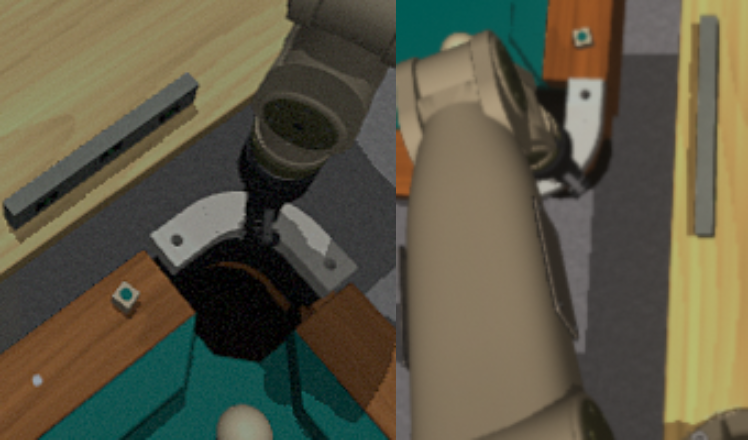

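The picture shows the casting held over the corner, with its holes on the studs to about 1 mm and its underside about 10 mm above the tips. The level, chalk and ball are still in place.

```bash
python3 -c "
from workcell import env
print(env.hand_in())"
```

```text
the job is handed in; nothing more can be done
None
```

The liner is fitted over both studs, flush on the seat and released, and the aluminium casting is held level about 10 mm above the stud tips with its holes lined up to within about 1–2 mm; the job is handed in, but no verdict came back.

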